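Ready the perfumer's balance

ROBOT

A 7-joint arm with a two-finger parallel gripper is mounted at the origin on the work surface. World frame = base frame: x ahead of the robot, y to its left, z up, the work surface at z = 0. Lengths are in m, angles in rad, forces in N, time in s.
With the tool pointing down it reaches from about 0.425 to 0.95 m from the base axis. Payload 4.7 kg.
Tool frame: the origin (TCP) lies between the finger pads; the fingertips stand tip_extent ahead of it and the grasp point (between the pads) is the TCP (tip_extent is the distance from the TCP to the fingertips, in m); z points along the fingers, x is the direction in which the jaws open and shut, and the axes are right-handed (so a half turn about z gives the same grasp; the last joint's range is limited). The gripper opens to 85 mm and grips with 20 to 120 N. Pads are 22 mm wide; open, the fingers measure 114 mm over their backs; the gripper's body (76 mm by 85 mm) begins 54 mm behind the grasp point. The pads swing forward as they close: fully open they stand 13 mm farther back than shut.
Start: joints at [1.072, 0.469, -0.049, 1.532, 0.024, 1.141, -0.082], TCP at [0.306, -0.602, 0.25] pointing down, gripper open.
Joint ranges: [-2.59, 2.59], [-0.33, 1.99], [-1.39, 1.29], [0.1, 2.45], [-1.04, 4.18], [0.21, 1.99], [-2.66, 2.66]. Speed limits (rad/s): [2.57, 2.57, 3.14, 3.14, 3.14, 3.14, 3.14].

INTERFACE

Orientations are given as a rotation vector (axis times angle).
In Python, from bench import * gives the robot as it stands.
- The arm moves only by the shell command python3 -m handwheel 'ROWS' [OPENING] [FORCE]. ROWS is text: rows parted by semicolons, each of 6 numbers parted by spaces: the shift along the tool's x, y, z in mm, then the turn, a rotation vector about the tool's x, y, z in rad. A call has 1 to 12 rows; each row shifts and turns the pose as measured when the row begins, along the tool's axes as they then stand; what a row does not reach is not made up. A row lasts 1/10 s, in which the tool goes at most 50 mm and 8.59 degrees, less where a joint would pass 70% of its speed; a pose out of reach is approached as far as the arm can. A call is refused whole if a number of a shift passes 50 or a number of a turn 0.15, either way. A call with a gripper value outside its range is refused whole. OPENING is the finger opening in mm, from 0 to 85.4, set as the call begins (- or left out, the last holds). The fingers move at their own pace and stop on an object; FORCE is the grip in N (left out, the last holds). Time passes only in rows, so rows that do not move let the fingers close. It gives the time, the measured TCP pose, the force and the opening at its end, in the units of the state.
- get_state(): the state, without advancing time (a new reading comes with each control period).
- capture(name): name is "scene" or "side" or "wrist"; returns a dict with "frame" (480x640x3 uint8, red, green, blue), "depth" (480x640 float32, m along the optical axis (not along the pixel's ray), 0 where there is no reading), "fx", "fy", "cx", "cy" (pixels), "world_to_cam" (4x4, takes a point from world to camera coordinates); the wrist camera has in their place "tool_from_camera" (4x4, takes a point from camera to tool coordinates, whose origin is the TCP and whose axes are the tool frame's). Camera axes: x right, y down, z forward; pixel columns grow to the right and rows downward; lengths in m; the calibration is good to about 2 mm. A picture is of the moment at which its call begins: read the wrist's pose just before it.
- job_done(): hands the job in, once; it reports no verdict.
The state is a dict: "t": time; "q": joint angles; "joint_vel": joint speeds; "joint_efforts": joint torques, N m; "ee_pos": TCP position; "ee_rot": TCP orientation; "wrist_force": force on the tool from outside, world axes, zero at the start; "torque": the same for the moment, N m; "width": finger opening in m.
Only numpy, scipy, OpenCV 4.12 (cv2) and the standard library are available. Lean on these libraries where they do the work, as an engineer would, in place of code of your own. Each camera call takes 0.05 s, during which the arm holds its last target.

TASK

Make the perfume balance ready for weighing into the empty vial standing on its pan: with a fingertip lightly press the round power key, then the square units key, then the long tare bar, letting each spring back up before the next. Nothing is to be picked up or held: do not press the narrow calibration key, and leave the balance, the vial and the bottles beside it standing where they are.

Things in the scene. Friction and masses are not known exactly. Their poses are not given: they have to be found in the camera images.
- balance: white bench balance, about 1.6 kg, loose on rubber feet, 210 mm wide (y), 290 deep (x), 64 high. Origin: centre of its footprint, on the table; x from key side to back, y to the left seen from the keys. In front a black panel (8 degrees slope) with display and, nearest the robot, a row of four grey keys, tops 48 mm high. Steel pan behind: 124 mm across, at x +55 mm, top 76 mm high. Over 20 N harms it.
- power_key_top (a point): centre of the top face of the round power key (17 mm across, left end of the row), moving with it; 48 mm above the table, 7 mm above the panel when up. z axis: outward normal of the panel (8 degrees from vertical, leaning to the key side); y axis: along the row to the left; x axis: up the slope. In the balance frame: x -119 mm, y +76 mm.
- units_key_top (a point): centre of the top face of the square units key (16 x 16 mm, second from the left), moving with it; 48 mm above the table, 7 mm above the panel when up. z axis: outward normal of the panel (8 degrees from vertical, leaning to the key side); y axis: along the row to the left; x axis: up the slope. In the balance frame: x -119 mm, y +34 mm.
- cal_key_top (a point): centre of the top face of the narrow calibration key (8 mm along the row, 17 mm up the slope, third from the left), which is not to be pressed, moving with it; 48 mm above the table, 7 mm above the panel when up. z axis: outward normal of the panel (8 degrees from vertical, leaning to the key side); y axis: along the row to the left; x axis: up the slope. In the balance frame: x -119 mm, y -8 mm.
- tare_key_top (a point): centre of the top face of the long tare bar (38 mm along the row, 16 mm up the slope, right end of the row), moving with it; 48 mm above the table, 7 mm above the panel when up. z axis: outward normal of the panel (8 degrees from vertical, leaning to the key side); y axis: along the row to the left; x axis: up the slope. In the balance frame: x -119 mm, y -58 mm.
- power_key (a joint): travel of the round power key. It moves at right angles to the panel on a spring: about 1.3 N to start it, about 3.9 N at the end of its 4.5 mm travel; it counts as pressed beyond 2.5 mm and springs back when let go. 0 = up, positive = pressed in (m).
- units_key (a joint): travel of the square units key. It moves at right angles to the panel on a spring: about 1.3 N to start it, about 3.9 N at the end of its 4.5 mm travel; it counts as pressed beyond 2.5 mm and springs back when let go. 0 = up, positive = pressed in (m).
- cal_key (a joint): travel of the narrow calibration key. It moves at right angles to the panel on a spring: about 1.3 N to start it, about 3.9 N at the end of its 4.5 mm travel; it counts as pressed beyond 2.5 mm and springs back when let go. 0 = up, positive = pressed in (m).
- tare_key (a joint): travel of the long tare bar. It moves at right angles to the panel on a spring: about 1.3 N to start it, about 3.9 N at the end of its 4.5 mm travel; it counts as pressed beyond 2.5 mm and springs back when let go. 0 = up, positive = pressed in (m).
- vial: empty open clear-glass vial, 27 mm diameter, 52 mm high, standing on the balance pan (its top 128 mm above the table). Origin: centre of its underside.
- dropper_tall: tall amber dropper bottle with a black bulb, 33 mm diameter, 105 mm high, standing on the table beside the balance. Origin: centre of its underside.
- dropper_short: short amber dropper bottle with a black bulb, 29 mm diameter, 86 mm high, standing on the table beside the balance. Origin: centre of its underside.
- flask: small clear glass flask with a glass stopper, 38 mm diameter, 70 mm high, standing on the table beside the balance. Origin: centre of its underside.
There are look-alikes about, which are no part of the job. What is shaped like the flask but purple or turquoise is not meant. Leave any green look-alike of the dropper_tall alone.

How it is judged:
On the way, in this order (a step that is already met when the one before it is completed fails the run):
1. the round power key is pressed in more than 2.5 mm by the fingers, all other keys up (value of joint power_key above 0.0025 m and contact force between the fingers and balance above 0.3 N and value of joint each of units_key, cal_key, tare_key below 0.001 m), for 0.04 s.
2. the square units key is pressed in more than 2.5 mm by the fingers, all other keys up (value of joint units_key above 0.0025 m and contact force between the fingers and balance above 0.3 N and value of joint each of power_key, cal_key, tare_key below 0.001 m), for 0.04 s.
3. the long tare bar is pressed in more than 2.5 mm by the fingers, all other keys up (value of joint tare_key above 0.0025 m and contact force between the fingers and balance above 0.3 N and value of joint each of power_key, units_key, cal_key below 0.001 m), for 0.04 s.
At the end, for the whole second after the job is handed in: All four keys are up again (within 1 mm), the balance stands level within 8 mm of where it was, the vial still stands on its pan and the bottles upright on the table, each within 12 mm of where it was and at rest (value of joint each of power_key, units_key, cal_key, tare_key below 0.001 m and distance of balance from where it was at the start of the episode below 0.008 m and angle between balance's own z axis and vertical below 0.05 rad and linear speed of each of balance, vial, dropper_tall, dropper_short, flask below 0.02 m/s and height (world z) of vial above 0.07 m and distance of each of vial, dropper_tall, dropper_short, flask from where it was at the start of the episode below 0.012 m and angle between each of vial, dropper_tall, dropper_short, flask's own z axis and vertical below 0.1 rad); the robot touches nothing.
It fails at once if the calibration key is pressed in more than 2 mm (value of joint cal_key above 0.002 m).
It fails at once if the robot pushes on the balance or its keys with more than 20 N (contact force between any of the fingers, the arm and balance above 20 N).
It fails at once if the balance is lifted, tipped or shifted by more than 10 mm (distance of balance from where it was at the start of the episode above 0.01 m or angle between balance's own z axis and vertical above 0.06 rad).
It fails at once if the vial or a bottle is lifted, carried or knocked (moved more than 15 mm or tilted more than 0.2 rad) (distance of any of vial, dropper_tall, dropper_short, flask from where it was at the start of the episode above 0.015 m or angle between any of vial, dropper_tall, dropper_short, flask's own z axis and vertical above 0.2 rad).
It also fails if it takes over 45 s, if anything falls off the work surface, if the arm or the gripper's body presses on something with over 40 N, if the wrist force passes 120 N, or if a joint passes its speed limit or range.

## Working session

There is one attempt and no reset: what is moved stays moved. The work goes in short steps, Python scripts to look and compute and a shell command to move; the robot and the scene stay as the last step left them, time stands still between calls to the robot, and variables do not carry over. Pictures are saved under pics/ and viewed, and the job is handed in when it is done.

```bash
mkdir -p pics; ls; python3 - <<'E'
from bench import *
import cv2
print(get_state())
for n in ["scene","side","wrist"]:
    c=capture(n); cv2.imwrite(f"pics/{n}0.png",c["frame"][:,:,::-1]); print(n,c["fx"],c["cx"],c["cy"]); print(c.get("world_to_cam",c.get("tool_from_camera")))
E
```

```text
pics
{'t': 0.0, 'q': array([ 1.07214728,  0.46946564, -0.04857305,  1.53370942,  0.02409914,
        1.14097811, -0.08230117]), 'joint_vel': array([ 0.00103479,  0.00036229,  0.00066249, -0.00137998,  0.00063189,
       -0.00017042,  0.00054881]), 'joint_efforts': array([ 1.74752618e-03, -5.10308611e+01, -4.64605715e-02, -2.37718302e+01,
        1.06938975e-02,  7.48771301e-03, -2.24654215e-06]), 'ee_pos': array([ 0.30529809, -0.60139622,  0.24923843]), 'ee_rot': array([-2.67661182,  1.64295361,  0.00270773]), 'wrist_force': array([ 0.35698827,  0.27136439, -0.27737406]), 'torque': array([0.03615299, 0.0551047 , 0.04260891]), 'width': 0.08531186648941703}
scene 492.6053723693405 320.1188069269732 230.34966186525494
[[-0.86143455  0.50771886  0.0123321   0.46223656]
 [ 0.42162168  0.7284709  -0.53996788 -0.23171612]
 [-0.28313545 -0.4599475  -0.84159528  1.0277479 ]
 [ 0.          0.          0.          1.        ]]
side 467.6603919337716 309.31455031429016 246.08000582188197
[[ 0.88854856 -0.45824684  0.02216491 -0.50460449]
 [-0.26548411 -0.55297852 -0.78976765  0.24923076]
 [ 0.37416525  0.69586248 -0.61300552  0.55481136]
 [ 0.          0.          0.          1.        ]]
wrist 386.35102107004815 319.79898928486256 236.28337394488068
[[ 9.99998684e-01  1.62097905e-03 -7.34259304e-05  7.06851496e-04]
 [-1.51580679e-03  9.49350002e-01  3.14216925e-01 -8.15038413e-02]
 [ 5.79045959e-04 -3.14216400e-01  9.49351209e-01 -1.23834979e-01]
 [ 0.00000000e+00  0.00000000e+00  0.00000000e+00  1.00000000e+00]]
```

View pics/scene0.png

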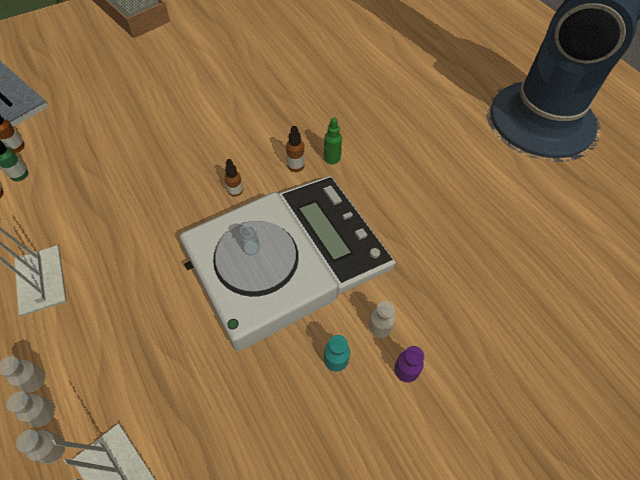

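View pics/side0.png

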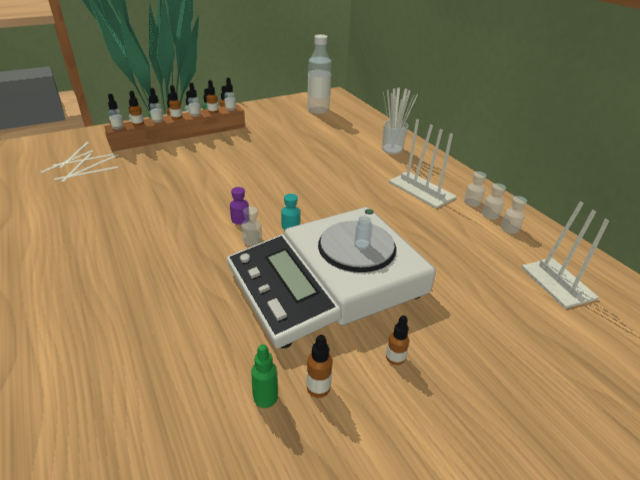

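View pics/wrist0.png

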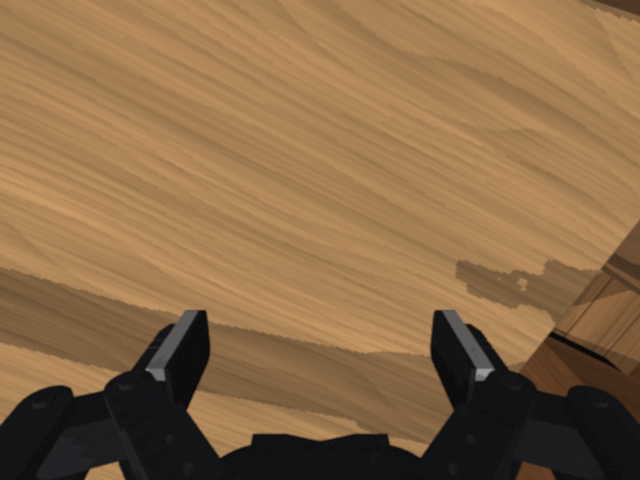

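The scene view shows the balance's black panel with four grey keys: round (375,253), square (361,234), narrow (347,216) and long (332,195). In the side view they are at (244,258), (254,272), (264,289) and (277,309). I'll segment them in both views and compare.

```bash
cat > h.py <<'E'
import numpy as np, cv2
from bench import *
def cam(c):
    W=c["world_to_cam"];return W
def ray(c,u,v):
    W=c["world_to_cam"];R=W[:3,:3];o=-R.T@W[:3,3]
    d=R.T@np.array([(u-c["cx"])/c["fx"],(v-c["cy"])/c["fy"],1]);return o,d
def plane(c,u,v,z):
    o,d=ray(c,u,v);return o+d*(z-o[2])/d[2]
def tri(o1,d1,o2,d2):
    A=np.c_[d1,-d2];s=np.linalg.lstsq(A,o2-o1,rcond=None)[0]
    p,q=o1+s[0]*d1,o2+s[1]*d2;return (p+q)/2,np.linalg.norm(p-q)
E
python3 - <<'E'
from h import *
seeds={"scene":[(375,253),(361,234),(347,216),(332,195)],"side":[(244,258),(254,272),(264,289),(277,309)]}
pts={};C={}
for n in seeds:
    c=capture(n);C[n]=c;f=c["frame"]
    hsv=cv2.cvtColor(f,cv2.COLOR_RGB2HSV)
    m=((hsv[...,2]>125)&(hsv[...,1]<60)).astype(np.uint8)
    k,lab,st,ce=cv2.connectedComponentsWithStats(m,connectivity=4)
    pts[n]=[]
    for u,v in seeds[n]:
        l=lab[v,u];print(n,(u,v),l,st[l],ce[l].round(1));pts[n].append(ce[l])
    u,v=np.mean(seeds[n],0).astype(int);cr=f[v-55:v+55,u-70:u+70,::-1]
    cv2.imwrite(f"pics/crop_{n}.png",cv2.resize(cr,None,fx=5,fy=5,interpolation=cv2.INTER_CUBIC))
for a,b in zip(pts["scene"],pts["side"]):
    p,e=tri(*ray(C["scene"],*a),*ray(C["side"],*b));print("tri",p.round(4),e.round(4),plane(C["scene"],*a,.048).round(4),plane(C["side"],*b,.048).round(4))
E
```

```text
scene (375, 253) 147 [371 248   9   9  59] [375. 252.]
scene (361, 234) 123 [356 229  11   9  65] [361.  232.8]
scene (347, 216) 103 [343 212  10   6  32] [347.5 214.5]
scene (332, 195) 84 [324 186  18  17 136] [332.6 194. ]
side (244, 258) 54 [240 253   9   9  58] [244.3 256.9]
side (254, 272) 57 [248 267  12  10  72] [253.6 271.4]
side (264, 289) 58 [259 284  10   8  46] [263.4 287.2]
side (277, 309) 59 [268 298  19  21 212] [276.5 307.9]
tri [0.5001 0.1112 0.0466] 0.0004 [0.5005 0.1119 0.048 ] [0.4997 0.1094 0.048 ]
tri [0.4999 0.0692 0.047 ] 0.0007 [0.4999 0.0698 0.048 ] [0.4998 0.0679 0.048 ]
tri [0.4996 0.0271 0.0472] 0.0003 [0.4998 0.0276 0.048 ] [0.4994 0.0261 0.048 ]
tri [ 0.4993 -0.0227  0.047 ] 0.0011 [ 0.4992 -0.0219  0.048 ] [ 0.4994 -0.0239  0.048 ]
```

View pics/crop_scene.png

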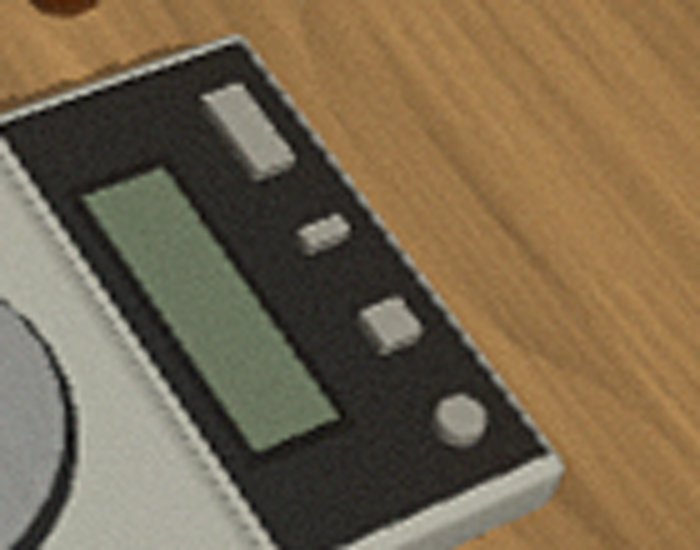

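View pics/crop_side.png

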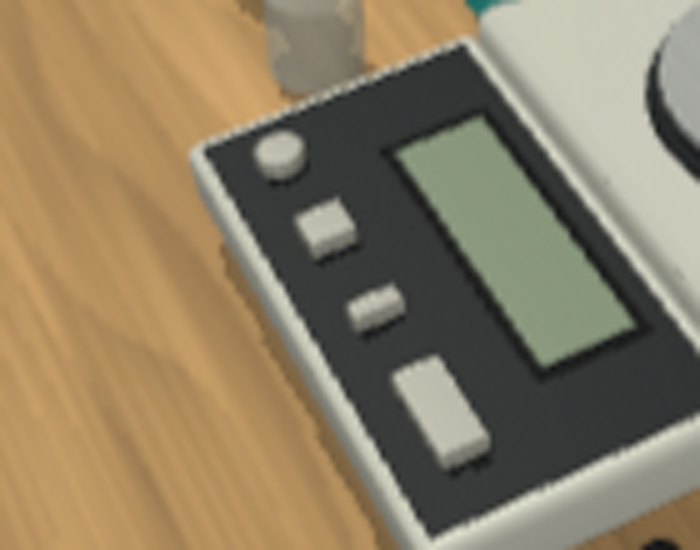

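Both views agree to within about 2 mm, the triangulated height is 47 mm against the stated 48, and the key spacing is 42/42/50 mm as described. The possible mix-ups are the other three keys. I want round at (375,253), square at (361,234) and long at (332,195), and I avoid the narrow one at (347,216). The crops confirm those shapes. I'll turn and close the gripper first, at the safe start height.

```bash
python3 -c "
import bench;print([n for n in dir(bench) if n[0]!='_']);print(getattr(bench,'tip_extent',None))"
python3 -m handwheel '0 0 0 0 0 -0.137;0 0 0 0 0 -0.137;0 0 0 0 0 -0.137;0 0 0 0 0 -0.137;0 0 0 0 0 -0.137;0 0 0 0 0 -0.137;0 0 0 0 0 -0.137;0 0 0 0 0 -0.137;0 0 0 0 0 0' 0 20
python3 - <<'E'
from h import *
from scipy.spatial.transform import Rotation as R
s=get_state();print(s["q"].round(3),s["ee_pos"].round(4),R.from_rotvec(s["ee_rot"]).as_matrix().round(3),s["wrist_force"],s["width"])
c=capture("wrist");cv2.imwrite("pics/wrist1.png",c["frame"][:,:,::-1])
E
```

```text
['PlanningError', 'capture', 'get_state', 'job_done', 'tip_extent']
0.019
t: 1.15
ee_pos: [0.3048, -0.6008, 0.2479]
ee_rot: [-3.137, -0.062, 0.004]
wrist_force: [0.5, 0.2, -0.2]
width: -0.0001
[ 1.24   0.489 -0.294  1.524  0.149  1.156  0.957] [ 0.3048 -0.6008  0.2479] [[ 0.999  0.039 -0.003]
 [ 0.039 -0.999  0.004]
 [-0.002 -0.004 -1.   ]] [ 0.47694599  0.22447183 -0.22566279] -9.736086647947808e-05
```

View pics/wrist1.png

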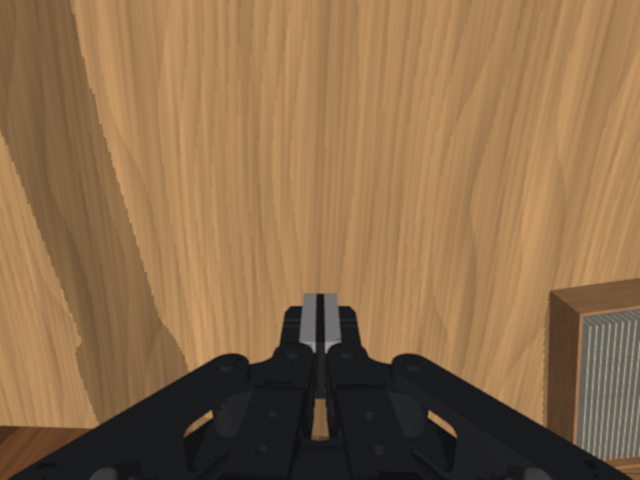

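Fingers are shut and the tool is aligned with the world axes to about 2°. I'll travel at height over to the power key, adding the 8° tilt.

```bash

python3 -m handwheel '40 0 0 0 0 0.04;40 0 0 0 0 0;40 -20 0 0 0 0;40 -40 0 0 0 0;35 -40 0 0 0 0;0 -45 0 0 0 0;0 -45 0 0 0 0;0 -45 0 0 0 0;0 -45 0 0 0 0;0 -45 0 0 0 0;0 -45 0 0 0 0;0 0 0 0 0 0'
python3 - <<'E'
from h import *
from scipy.spatial.transform import Rotation as R
s=get_state();print(s["q"].round(3),s["ee_pos"].round(4),R.from_rotvec(s["ee_rot"]).as_matrix().round(3))
E
```

```text
t: 2.4
ee_pos: [0.5127, -0.2241, 0.2439]
ee_rot: [-3.138, 0.077, 0.008]
wrist_force: [0.3, -0.9, 0.2]
width: 0.0
[ 0.659  0.319 -0.402  1.798  0.14   1.059  0.156] [ 0.5127 -0.2241  0.2439] [[ 0.999 -0.049 -0.005]
 [-0.049 -0.999  0.002]
 [-0.005 -0.002 -1.   ]]
```

```bash

python3 -m handwheel '-3 -45 0 0 0 -0.04;-3 -45 5 0 0 0;-3 -45 10 0 0 0;-3 -45 20 0 0 0;0 -45 20 0 0 0;0 -45 20 0 0 0;0 -40 10 0 0 0;0 0 0 0 0.07 0;0 0 0 0 0.07 0;0 0 0 0 0 0'
cat > st.py <<'E'
from h import *
from scipy.spatial.transform import Rotation as R
s=get_state();M=R.from_rotvec(s["ee_rot"]).as_matrix()
tip=s["ee_pos"]+M[:,2]*tip_extent
print("t",s["t"],"F",s["wrist_force"].round(2),"tip",tip.round(4));print(M.round(3))
a=np.deg2rad(8)
K={"power":(.5000,.1110),"units":(.4998,.0690),"tare":(.4993,-.0230)}
for k,(x,y) in K.items():
    d=np.array([x,y,.048])-tip; print(k,"to go tool mm",(M.T@d*1e3).round(1))
Bd=np.array([[np.cos(a),0,np.sin(a)],[0,-1,0],[np.sin(a),0,-np.cos(a)]]).T
Bd=np.c_[[np.cos(a),0,np.sin(a)],[0,-1,0],[np.sin(a),0,-np.cos(a)]]
print("turn",R.from_matrix(M.T@Bd).as_rotvec().round(3))
E
python3 st.py
```

```text
t: 3.4
ee_pos: [0.5117, 0.0919, 0.1576]
ee_rot: [3.13, -0.06, 0.231]
wrist_force: [-0.0, 0.3, 0.4]
width: -0.0001
t 3.4 F [-0.02  0.32  0.41] tip [0.5145 0.0918 0.1388]
[[ 0.988 -0.038  0.147]
 [-0.038 -0.999 -0.005]
 [ 0.147 -0.001 -0.989]]
power to go tool mm [-28.4 -18.6  87.6]
units to go tool mm [-27.   23.4  87.8]
tare to go tool mm [-24.  115.3  88.2]
turn [ 0.005 -0.008 -0.038]
```

```bash

python3 -m handwheel '-14 -9 20 0 0 -0.038;-14 -9 20 0 0 0;0 0 20 0 0 0;0 0 14 0 0 0;0 0 0 0 0 0;0 0 0 0 0 0'
python3 st.py
python3 - <<'E'
from h import *
for n in ["scene","side"]:
    c=capture(n);f=c["frame"];u,v=((355,215) if n=="scene" else (262,272));cr=f[v-75:v+75,u-100:u+100,::-1]
    cv2.imwrite(f"pics/pow_{n}.png",cv2.resize(cr,None,fx=4,fy=4,interpolation=cv2.INTER_CUBIC))
E
```

```text
t: 4.0
ee_pos: [0.5011, 0.1069, 0.0803]
ee_rot: [3.125, -0.025, 0.235]
wrist_force: [0.2, -0.2, 0.8]
width: 0.0
t 4.0 F [ 0.15 -0.23  0.78] tip [0.5039 0.1068 0.0615]
[[ 0.989 -0.016  0.15 ]
 [-0.015 -1.    -0.008]
 [ 0.15   0.006 -0.989]]
power to go tool mm [-6.  -4.3 12.7]
units to go tool mm [-5.5 37.7 13.1]
tare to go tool mm [ -4.6 129.7  13.8]
turn [ 0.008 -0.011 -0.015]
```

View pics/pow_scene.png

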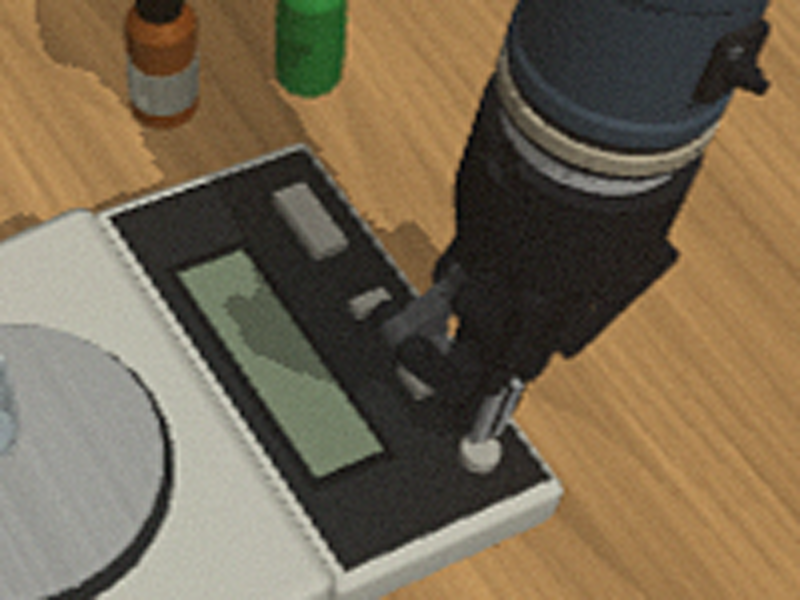

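View pics/pow_side.png

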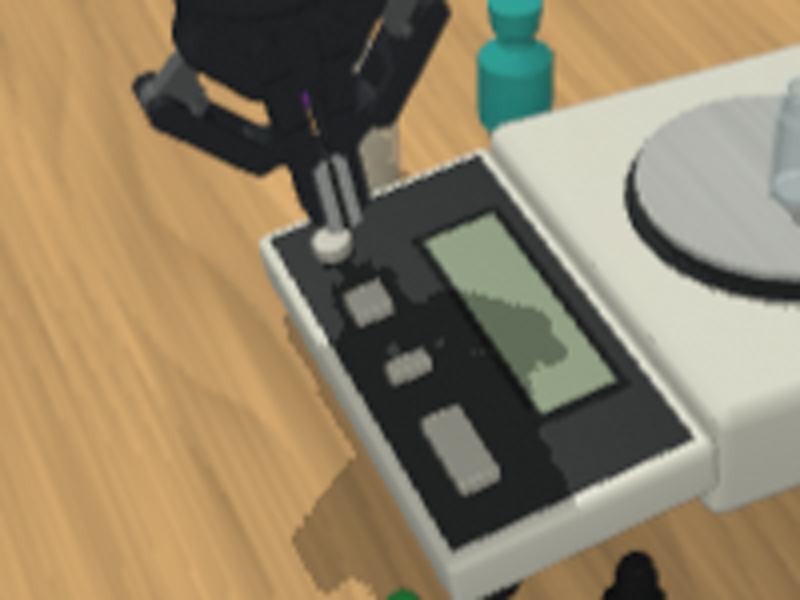

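Both views show the fingertip hovering over the round key, with the square, narrow and long keys clear. I'll make the sideways correction first and then come down in small steps.

```bash

python3 -m handwheel '-6 -4 3 0 0 -0.015;-1 -1 3 0 0 0;0 0 2 0 0 0;0 0 0 0 0 0'
python3 st.py
```

```text
t: 4.5
ee_pos: [0.4961, 0.1125, 0.073]
ee_rot: [3.125, -0.0, 0.242]
wrist_force: [0.3, -0.4, -0.4]
width: -0.0001
t 4.5 F [ 0.29 -0.39 -0.39] tip [0.499  0.1123 0.0543]
[[ 0.988 -0.001  0.154]
 [ 0.    -1.    -0.008]
 [ 0.154  0.008 -0.988]]
power to go tool mm [0.  1.3 6.4]
units to go tool mm [-0.2 43.3  6.7]
tare to go tool mm [ -0.7 135.3   7.3]
turn [ 0.008 -0.015  0.   ]
```

```bash

python3 -m handwheel '0 1 2 0 0 0;0 0 2 0 0 0;0 0 1 0 0 0;0 0 0 0 0 0'
python3 st.py
```

```text
t: 4.9
ee_pos: [0.4971, 0.1112, 0.0678]
ee_rot: [3.125, -0.001, 0.243]
wrist_force: [-0.2, 0.4, 0.6]
width: 0.0002
t 4.9 F [-0.25  0.42  0.61] tip [0.5    0.1111 0.0491]
[[ 0.988 -0.001  0.155]
 [ 0.    -1.    -0.008]
 [ 0.155  0.008 -0.988]]
power to go tool mm [-0.2  0.1  1.1]
units to go tool mm [-0.4 42.1  1.3]
tare to go tool mm [ -0.9 134.1   2. ]
turn [ 0.008 -0.016  0.   ]
```

```bash

python3 -m handwheel '0 0 1 0 0 0;0 0 1 0 0 0;0 0 0.5 0 0 0'; python3 st.py|head -1;python3 -m handwheel '0 0 1 0 0 0;0 0 0.5 0 0 0'; python3 st.py
```

```text
t: 5.2
ee_pos: [0.4976, 0.1113, 0.0654]
ee_rot: [3.124, -0.001, 0.243]
wrist_force: [-0.1, -0.0, 2.3]
width: -0.0001
t 5.2 F [-0.08 -0.01  2.31] tip [0.5005 0.1111 0.0466]
t: 5.4
ee_pos: [0.4978, 0.1112, 0.064]
ee_rot: [3.124, -0.001, 0.243]
wrist_force: [-2.0, -0.7, 3.3]
width: -0.0001
t 5.4 F [-1.95 -0.65  3.26] tip [0.5007 0.1111 0.0452]
[[ 0.988 -0.001  0.155]
 [ 0.    -1.    -0.008]
 [ 0.155  0.008 -0.988]]
power to go tool mm [-0.3  0.1 -2.9]
units to go tool mm [-0.5 42.1 -2.6]
tare to go tool mm [ -1.  134.1  -1.9]
turn [ 0.008 -0.016 -0.   ]
```

```bash

python3 -m handwheel '0 0 0.8 0 0 0;0 0 0.3 0 0 0'; python3 st.py|head -1;python3 - <<'E'
from h import *
F=[]
for n in ["scene","side"]*2:
    c=capture(n);F.append(get_state()["wrist_force"])
    f=c["frame"];u,v=((355,230) if n=="scene" else (262,262));cr=f[v-50:v+50,u-66:u+66,::-1]
    cv2.imwrite(f"pics/powp_{n}.png",cv2.resize(cr,None,fx=6,fy=6,interpolation=cv2.INTER_CUBIC))
print(np.mean(F,0),get_state()["ee_pos"])
E
```

```text
t: 5.6
ee_pos: [0.4979, 0.1112, 0.063]
ee_rot: [3.124, -0.001, 0.243]
wrist_force: [-1.7, -0.4, 3.0]
width: 0.0001
t 5.6 F [-1.65 -0.44  2.96] tip [0.5009 0.1111 0.0442]
[-1.50807631  0.07102185  3.65519833] [0.49792403 0.11125917 0.06301231]
```

View pics/powp_side.png

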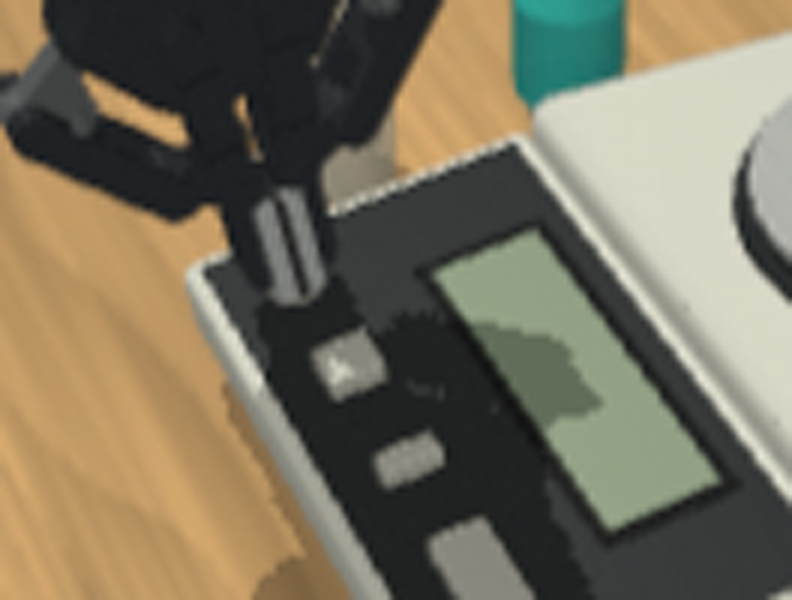

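The finger covers the round key. The axial force of about 3.8 N fits about 4 mm of travel by the given spring, and it held for over 0.2 s. Next I'll retract, then move to the square key.

```bash

python3 -m handwheel '0 0 -6 0 0 0;0 0 -8 0 0 0;0 0 -2 0 0 0;0 15 0 0 -0.01 0;0 18 0 0 0 0;0 6 0 0 0 0;0 3 0 0 0 0;0 0 0 0 0 0'
python3 st.py
python3 - <<'E'
from h import *
c=capture("side");f=c["frame"];u,v=(262,272);cr=f[v-50:v+50,u-66:u+66,::-1]
cv2.imwrite(f"pics/un_side.png",cv2.resize(cr,None,fx=6,fy=6,interpolation=cv2.INTER_CUBIC))
E
```

```text
t: 6.6
ee_pos: [0.496, 0.0695, 0.0816]
ee_rot: [3.127, 0.001, 0.232]
wrist_force: [-0.2, 0.2, 0.4]
width: 0.0004
t 6.6 F [-0.22  0.23  0.37] tip [0.4988 0.0694 0.0628]
[[ 0.989  0.     0.147]
 [ 0.001 -1.    -0.006]
 [ 0.147  0.006 -0.989]]
power to go tool mm [ -0.9 -41.7  14.6]
units to go tool mm [-1.1  0.3 14.8]
tare to go tool mm [-1.8 92.3 15.2]
turn [ 0.006 -0.008  0.001]
```

View pics/un_side.png

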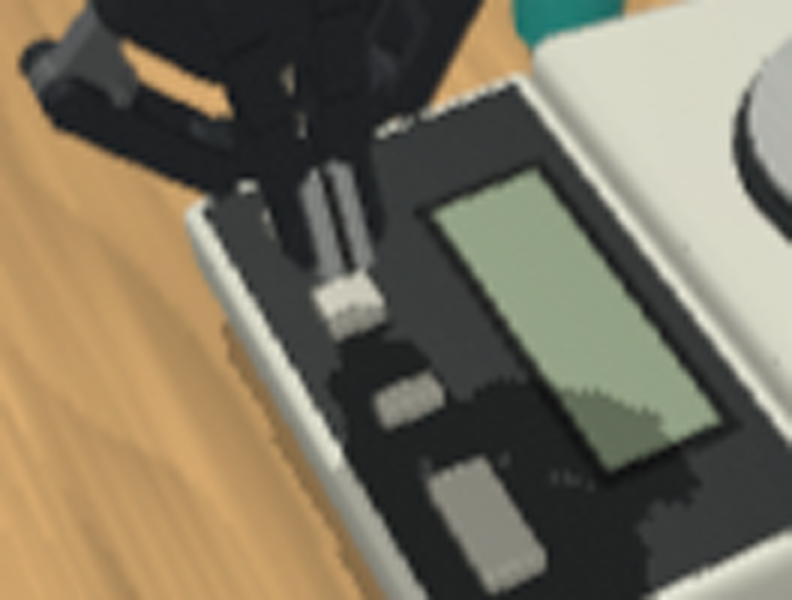

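The finger is above the square key. I'll descend in the same way, stopping just above it.

```bash

python3 -m handwheel '-1 0 5 0 0 0;0 0 5 0 0 0;0 0 2 0 0 0;0 0 0 0 0 0'
python3 st.py | grep -E "^t|units"
```

```text
t: 7.05
ee_pos: [0.4967, 0.0722, 0.0684]
ee_rot: [3.129, 0.008, 0.232]
wrist_force: [-0.0, -0.8, 0.7]
width: 0.0
t 7.05 F [-0.03 -0.82  0.67] tip [0.4995 0.0721 0.0496]
units to go tool mm [0.1 3.1 1.6]
tare to go tool mm [-0.9 95.1  1.9]
turn [ 0.004 -0.008  0.005]
```

```bash

python3 -m handwheel '0 3 0 0 0 0;0 0 0 0 0 0'
python3 st.py | grep -E "^t|units"
python3 -m handwheel '0 0 1 0 0 0;0 0 1 0 0 0;0 0 1 0 0 0'; python3 st.py | grep -E "^t|units"
```

```text
t: 7.25
ee_pos: [0.4965, 0.0694, 0.0681]
ee_rot: [3.129, 0.009, 0.231]
wrist_force: [-0.2, 0.4, 0.3]
width: 0.0001
t 7.25 F [-0.16  0.36  0.26] tip [0.4993 0.0693 0.0493]
units to go tool mm [0.3 0.3 1.3]
tare to go tool mm [-0.8 92.3  1.6]
turn [ 0.004 -0.008  0.006]
t: 7.55
ee_pos: [0.4971, 0.0693, 0.0653]
ee_rot: [3.129, 0.008, 0.232]
wrist_force: [-1.0, -0.2, 1.5]
width: 0.0
t 7.55 F [-1.01 -0.24  1.5 ] tip [0.4999 0.0692 0.0466]
units to go tool mm [ 0.1  0.2 -1.4]
tare to go tool mm [-0.9 92.2 -1.2]
turn [ 0.004 -0.008  0.006]
```

```bash

python3 -m handwheel '0 0 1 0 0 0;0 0 1 0 0 0;0 0 0.5 0 0 0'; python3 - <<'E'
from h import *
F=[]
for n in ["scene","side"]*2:
    c=capture(n);F.append(get_state()["wrist_force"])
print(np.mean(F,0))
E
python3 st.py | grep -E "^t|units"
```

```text
t: 7.85
ee_pos: [0.4974, 0.0693, 0.063]
ee_rot: [3.129, 0.008, 0.232]
wrist_force: [-1.2, -0.3, 2.7]
width: 0.0001
[-1.2804032  -0.14186645  2.70586942]
t 8.05 F [-1.91 -0.16  3.26] tip [0.5002 0.0692 0.0442]
units to go tool mm [ 0.1  0.2 -3.8]
tare to go tool mm [-0.9 92.2 -3.5]
turn [ 0.004 -0.008  0.006]
```

Position says about 3.8 mm, but the force suggests rather less, about 2.8 mm. I'll add a little more to be sure.

```bash

python3 -m handwheel '0 0 0.7 0 0 0;0 0 0.4 0 0 0'; python3 - <<'E'
from h import *
F=[]
for n in ["scene","side"]*3:
    c=capture(n);F.append(get_state()["wrist_force"])
print(np.mean(F,0))
f=c["frame"];u,v=(262,272);cr=f[v-50:v+50,u-66:u+66,::-1]
cv2.imwrite(f"pics/unp_side.png",cv2.resize(cr,None,fx=6,fy=6,interpolation=cv2.INTER_CUBIC))
E
python3 st.py | grep -E "^t|units"
```

```text
t: 8.25
ee_pos: [0.4976, 0.0693, 0.0621]
ee_rot: [3.128, 0.008, 0.232]
wrist_force: [-3.0, -0.8, 8.6]
width: 0.0002
[-2.29961794 -0.05849429  5.75780879]
t 8.55 F [-2.29  0.1   4.96] tip [0.5003 0.0692 0.0434]
units to go tool mm [ 0.1  0.2 -4.6]
tare to go tool mm [-0.9 92.2 -4.3]
turn [ 0.004 -0.008  0.006]
```

View pics/unp_side.png

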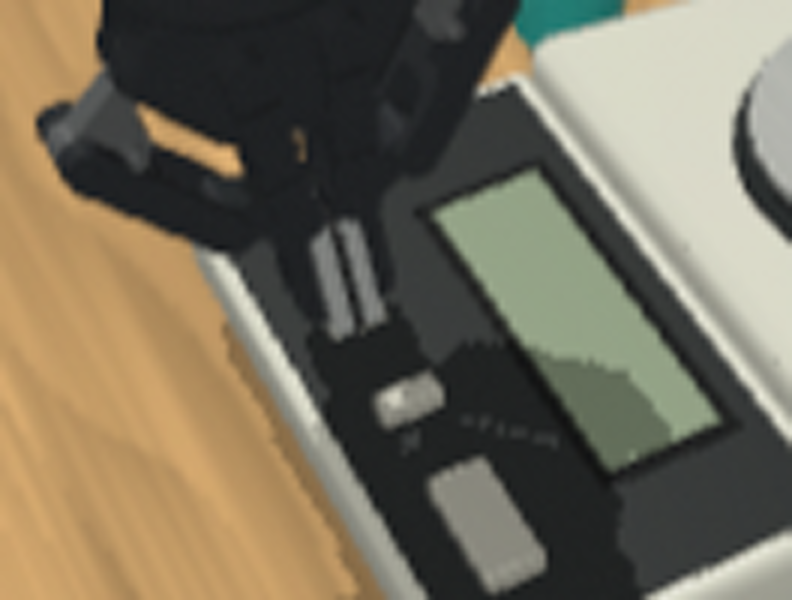

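The square key is at its end stop: the force rose to about 6 N at 4.6 mm. That confirms the height scale, so the earlier 3.9 mm on the round key was a real press too. Next I'll lift well clear, pass over the narrow key and go to the tare bar.

```bash

python3 -m handwheel '0 0 -6 0 0 0;0 0 -10 0 0 0;0 0 -10 0 0 0;0 20 -2 0 0 0;0 30 0 0 0 0;0 30 0 0 0 0;0 12 0 0 0 0;0 3 0 0 0 0;0 0 0 0 0 0'
python3 st.py
python3 - <<'E'
from h import *
c=capture("side");f=c["frame"];u,v=(262,272);cr=f[v-50:v+50,u-66:u+66,::-1]
cv2.imwrite(f"pics/ta_side.png",cv2.resize(cr,None,fx=6,fy=6,interpolation=cv2.INTER_CUBIC))
E
```

```text
t: 9.45
ee_pos: [0.4957, -0.0274, 0.0969]
ee_rot: [3.129, 0.013, 0.243]
wrist_force: [-0.3, 0.3, 0.5]
width: 0.0001
t 9.45 F [-0.25  0.34  0.48] tip [ 0.4986 -0.0274  0.0781]
[[ 0.988  0.008  0.155]
 [ 0.008 -1.    -0.002]
 [ 0.155  0.004 -0.988]]
power to go tool mm [  -2.2 -138.5   29.6]
units to go tool mm [ -2.7 -96.5  29.7]
tare to go tool mm [-4.  -4.5 29.8]
turn [ 0.002 -0.016  0.008]
```

View pics/ta_side.png

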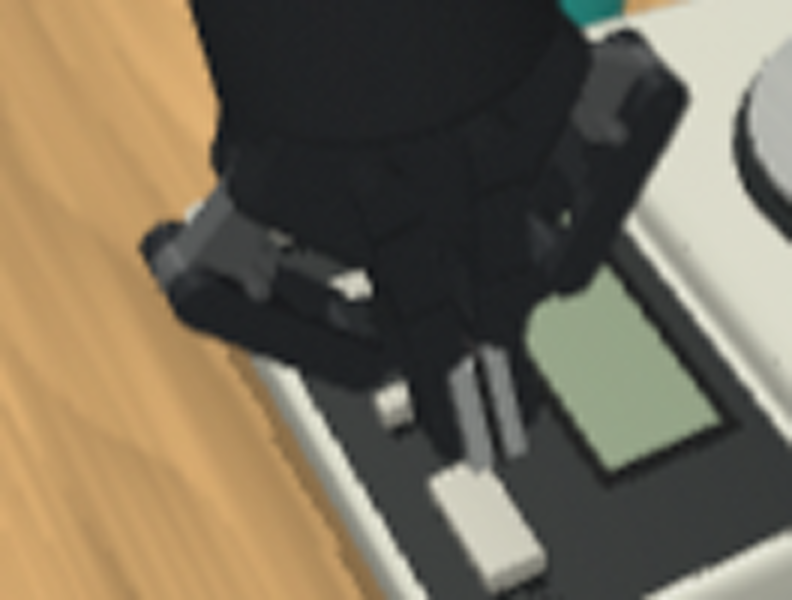

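The finger is over the long bar and the narrow key is free to the left. I'll descend at y around -0.025, away from the narrow key.

```bash

python3 -m handwheel '-2 0 7 0 -0.01 0;-1 0 7 0 0 0;0 0 7 0 0 0;0 0 4 0 0 0;0 0 0 0 0 0'
python3 st.py | grep -E "^t"
```

```text
t: 10.0
ee_pos: [0.4964, -0.023, 0.0693]
ee_rot: [3.132, 0.024, 0.226]
wrist_force: [-0.3, 0.3, 0.9]
width: -0.0003
t 10.0 F [-0.29  0.33  0.9 ] tip [ 0.4991 -0.023   0.0505]
tare to go tool mm [-0.2  0.   2.5]
turn [ 0.    -0.004  0.015]
```

```bash

python3 -m handwheel '0 1 1.5 0 0 0;0 0 1 0 0 0;0 0 1 0 0 0;0 0 1 0 0 0'; python3 st.py | grep -E "^t"
python3 -m handwheel '0 0 1 0 0 0;0 0 1 0 0 0;0 0 0.5 0 0 0'; python3 st.py | grep -E "^t"
```

```text
t: 10.4
ee_pos: [0.4969, -0.0237, 0.0646]
ee_rot: [3.132, 0.025, 0.225]
wrist_force: [-0.5, -0.8, 2.2]
width: 0.0002
t 10.4 F [-0.52 -0.81  2.17] tip [ 0.4996 -0.0237  0.0458]
tare to go tool mm [ 0.  -0.7 -2.3]
turn [ 0.    -0.004  0.016]
t: 10.7
ee_pos: [0.4972, -0.0237, 0.0624]
ee_rot: [3.132, 0.025, 0.225]
wrist_force: [-1.2, -0.3, 4.0]
width: 0.0
t 10.7 F [-1.22 -0.33  4.05] tip [ 0.4999 -0.0237  0.0436]
tare to go tool mm [ 0.  -0.7 -4.4]
turn [ 0.    -0.004  0.016]
```

The bar is 4.4 mm in at about 4 N, which is a full press. I'll hold it briefly, then retract well clear.

```bash

python3 -m handwheel '0 0 0 0 0 0;0 0 0 0 0 0'; python3 st.py | head -1
python3 -m handwheel '0 0 -6 0 0 0;0 0 -10 0 0 0;0 0 -20 0 0 0;0 0 -30 0 0 0;0 0 -40 0 0 0;0 0 -40 0 0 0;-10 0 -40 0 0 0;-10 0 -20 0 0 0;0 0 0 0 0 0;0 0 0 0 0 0;0 0 0 0 0 0'
python3 st.py|head -1
python3 - <<'E'
from h import *
for n in ["scene","side"]:
    c=capture(n);cv2.imwrite(f"pics/end_{n}.png",c["frame"][:,:,::-1])
E
```

```text
t: 10.9
ee_pos: [0.4972, -0.0237, 0.0626]
ee_rot: [3.132, 0.025, 0.225]
wrist_force: [-1.8, 0.8, 4.4]
width: 0.0001
t 10.9 F [-1.77  0.75  4.35] tip [ 0.4999 -0.0237  0.0438]
t: 12.0
ee_pos: [0.4461, -0.0232, 0.2752]
ee_rot: [3.131, 0.029, 0.231]
wrist_force: [-0.7, 0.8, -0.5]
width: -0.0
t 12.0 F [-0.68  0.83 -0.52] tip [ 0.4489 -0.0232  0.2564]
```

View pics/end_side.png

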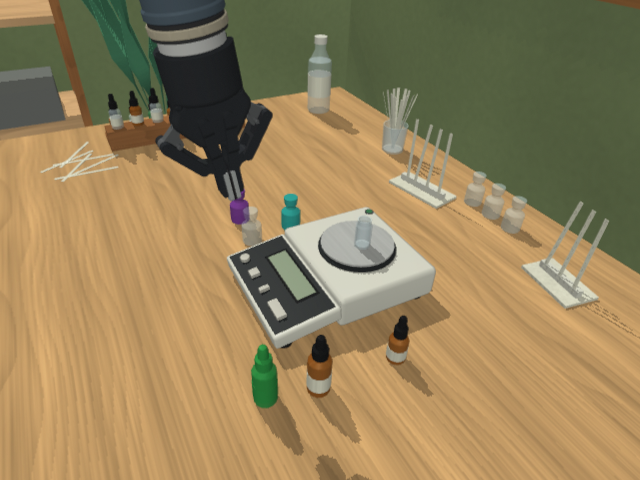

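View pics/end_scene.png

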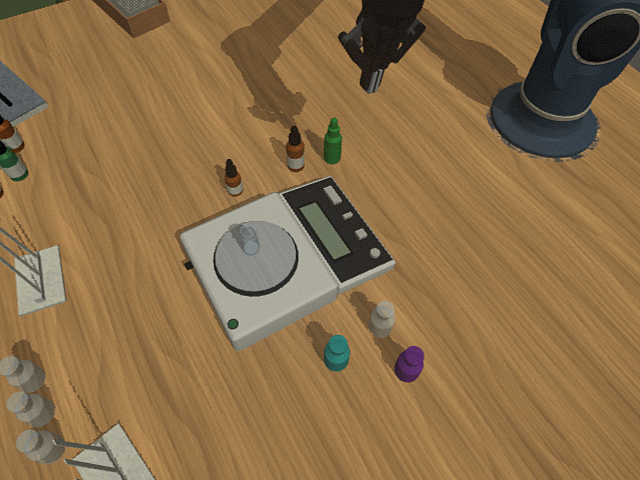

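Both pictures show everything where it was at the start. The keys are up at the same pixels, e.g. side view (244,258) and (277,309). The vial is on the pan, the bottles are upright and the arm is clear. I'm handing it in.

```bash
python3 -c "
from bench import *
print(job_done())"
```

```text
the job is handed in; nothing more can be done
None
```

I pressed the power key, the units key and the tare bar in that order with the closed fingertips tilted 8° to match the panel. I lifted clear after each press and handed the job in at about 12 s.

| Key | Depth from tool position | Axial force |
|---|---|---|
| Power (round) | about 3.9 mm | about 3.8 N |
| Units (square) | about 4.6 mm (end stop) | about 6 N, one reading of 8.6 N |
| Tare (long bar) | about 4.4 mm | about 4 N |

- **Last checks:** The final scene and side pictures, compared by eye with the start, show the keys up and the balance, vial and bottles unmoved. The arm stands free of everything, with its fingertips about 0.25 m up. The calibration key was never touched.
- **Disagreements:**
  - Partway through the units press, the averaged force suggested about 2.8 mm while position said 3.8 mm, so I pressed on to the end stop.
  - The two camera views differed by up to about 2.5 mm in y at the keys, and I used their average.

The hand-in gave no verdict.

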